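Make up a trial-head set tray in the sterile supply room

ROBOT

A 6-joint arm with a two-finger parallel gripper is mounted at the origin on the work surface. World frame = base frame: x ahead of the robot, y to its left, z up, the work surface at z = 0. Lengths are in mm, angles in degrees, forces in N, time in s.
With the tool pointing down it reaches from about 300 to 850 mm from the base axis. Payload 4.2 kg.
Tool frame: the origin (TCP) lies midway between the tips of the shut fingers; the grasp point (between the pads) lies 19 mm behind it (env.grip_point_offset is the distance from the TCP to the grasp point, in mm); z points along the fingers, x is the direction in which the jaws open and shut, and the axes are right-handed (so a half turn about z gives the same grasp; the last joint's range is limited). The gripper opens to 91 mm and grips with 3 to 60 N. Pads are 32 mm wide; open, the fingers measure 118 mm over their backs; the gripper's body (76 mm by 178 mm) begins 60 mm behind the grasp point.
Start: joints at [65.718, 18.312, 89.639, -0, 72.044, -1.146], TCP at [225.93, 528.771, 213.976] pointing down, gripper open.
Joint ranges: [-177.97, 177.97], [-48.28, 115.42], [12.27, 149.76], [-77.06, 257.06], [2.81, 150.46], [-146.56, 146.56]. Speed limits (degrees/s): [147.25, 147.25, 180, 180, 180, 180].

INTERFACE

Orientations are given as [roll, pitch, yaw] about the fixed x, y, z axes, in that order (R = Rz(yaw) Ry(pitch) Rx(roll)).
In Python, from workcell import env gives the robot as it stands.
- The arm moves only by the shell command python3 -m pendant 'ROWS' [FORCE]. ROWS is JSON, a list of rows, each an object with "xyz": the shift along the tool's x, y, z in m, a list of three; "roll": the turn about the tool's z in degrees; "jaw": the closure, from 0 (fully open) to 1 (shut). A call has exactly 8 rows; each row is the pose to reach, as a shift and turn from the pose commanded when the call began, along the tool's axes at that moment; what a row does not reach only later rows make up. A row lasts 1/8 s, in which the tool goes at most 62.5 mm and 10.7 degrees, less where a joint would pass 70% of its speed; a pose out of reach is approached as far as the arm can. A call with a gripper value outside its range is refused whole. The fingers move at their own pace and stop on an object; FORCE is the grip in N (left out, the last holds). Time passes only in rows, so rows that repeat a pose let the fingers close, or fill a call up. It gives the time, the measured TCP pose, the force and the opening at its end, in the units of the state.
- env.state(): the state, without advancing time (a new reading comes with each control period).
- env.grab_frame(name): name is "side" or "top" or "wrist"; returns (picture, depth): 420x560x3 uint8, blue, green, red; 420x560 float32, mm along the optical axis (not along the pixel's ray), 0 where there is no reading.
- env.camera_params(name): a dict with "camera_matrix" (3x3 intrinsics, pixels), "D" ([k1, k2, p1, p2, k3] as OpenCV has them; the pictures are not rectified), "cam_to_world" (4x4, takes a point from camera to world coordinates); the wrist camera has in their place "hand_eye" (4x4, takes a point from camera to tool coordinates, whose origin is the TCP and whose axes are the tool frame's). Camera axes: x right, y up, looking along -z (the intrinsics and any distortion apply to the point x, -y, -z); pixel columns grow to the right and rows downward; lengths in mm; the calibration is good to about 2 mm. A picture is of the moment at which its call begins: read the wrist's pose just before it. camera_params takes no time and is no camera call.
- env.job_done(): hands the job in, once; it reports no verdict.
The state is a dict: "time_s": time; "qpos": joint angles; "qvel": joint speeds; "effort": joint torques, N m; "ee_pos": TCP position; "ee_rot": TCP orientation; "force": force on the tool from outside, world axes, zero at the start; "torque": the same for the moment, N m; "gripper_width": finger opening in mm.
Only numpy, scipy, OpenCV 4.12 (cv2) and the standard library are available. Lean on these libraries where they do the work, as an engineer would, in place of code of your own. Each camera call takes 0.05 s, during which the arm holds its last target. There are 200 camera calls.

TASK

The wire tray already holds one small steel head: add small heads from the mat until exactly three stand upright on the tray's floor, and leave the remaining small head and the two large ones where they stand on the mat. Take the white indicator rod from its leaning stand and push it, foot first, all the way down into the vial in the tray. Do not disturb the other things on the bench.

Things in the scene. Friction and masses are not known exactly. Their poses are not given: they have to be found in the camera images.
- head0_mid (a point): one of four identical small trial heads: plain polished steel, round upright body 30 mm in diameter and 42 mm tall, flat underside, straight side up to 24 mm then a domed top, about 100 g. Stands in the tray already. This point is its centre, 21 mm above its underside; z points to the dome.
- head1_mid (a point): one of four identical small trial heads: plain polished steel, round upright body 30 mm in diameter and 42 mm tall, flat underside, straight side up to 24 mm then a domed top, about 100 g. Stands on the mat. This point is its centre, 21 mm above its underside; z points to the dome.
- head2_mid (a point): one of four identical small trial heads: plain polished steel, round upright body 30 mm in diameter and 42 mm tall, flat underside, straight side up to 24 mm then a domed top, about 100 g. Stands on the mat. This point is its centre, 21 mm above its underside; z points to the dome.
- head3_mid (a point): one of four identical small trial heads: plain polished steel, round upright body 30 mm in diameter and 42 mm tall, flat underside, straight side up to 24 mm then a domed top, about 100 g. Stands on the mat. This point is its centre, 21 mm above its underside; z points to the dome.
- large0_mid (a point): one of two LARGE trial heads, same shape and steel but 44 mm in diameter and 50 mm tall; not wanted, stays on the mat. This point is its centre, 25 mm above its underside.
- large1_mid (a point): one of two LARGE trial heads, same shape and steel but 44 mm in diameter and 50 mm tall; not wanted, stays on the mat. This point is its centre, 25 mm above its underside.
- mat: dark rubber mat fixed to the bench, 270 (x) x 200 (y) x 4 mm thick, origin at the centre of its underside. Three small and two large heads stand on it, mixed up, in three rows across its x, rows about 80 mm apart: two rows of two, about 90 mm apart along its y, and one single head in the last row. It may be on the robot's left or right.
- tray: open wire instrument tray fixed to the bench, 260 (x) x 180 (y) mm outside, walls 4 mm thick and 45 mm tall, floor 4 mm thick, origin at the centre of its underside. A white vial stands in it near its +x end, 92 mm from the centre; one small head stands somewhere on its -x part.
- vial_floor (a point): centre of the inside floor of the white vial fixed in the tray (6 mm above the tray floor's upper face). The vial is an upright tube, 25 mm outside, bore 14 mm in diameter and 50 mm deep.
- vial_mouth (a point): centre of the vial's open top, 60 mm above the bench, 50 mm straight above the vial's floor.
- holder: grey plastic stand fixed to the bench, base 110 (x) x 60 (y) x 10 mm, origin at the centre of its underside. It carries a leaning square sleeve, 70 mm deep along its length, bore about 12 mm, whose axis is tilted 30 degrees from vertical with the top leaning to the stand's -x (towards the robot); the rod stands loosely in it and is drawn out along the sleeve's axis.
- rod_grip (a point): centre of the grip cap of the white plastic indicator rod: cap 14.4 mm in diameter, 34 mm long, at the top of the rod. z runs along the rod from foot to cap. This point is 112 mm from the foot and 18 mm from the top end.
- rod_foot (a point): centre of the lower end face of the indicator rod. The rod is 130 mm long, its shaft 10 mm in diameter with a tapered foot, about 15 g.
- forceps: plain steel forceps lying on the bench between mat and tray, 150 mm long, 7 mm tall; bystander, origin at its middle.
- bowl: steel bowl 90 mm wide, 40 mm tall, at the back; bystander.
- bottle: white bottle 50 mm wide, 110 mm tall, at the back; bystander.
- scanner: grey barcode scanner on a foot, 175 mm tall, at the right; bystander.
- brush: white cleaning brush lying at the left; bystander.

How it is judged (in metres and radians):
At the end, for the whole second after the job is handed in: Three small heads (the first one and two from the mat) stand upright, within 0.15 rad, on the tray floor; the other small head and both large ones are upright within 30 mm of their starts; the rod stands in the vial, its foot within 8 mm of the centre of the vial floor ((((x of head0_mid in the frame of tray between -0.126 and 0.126 m and y of head0_mid in the frame of tray between -0.086 and 0.086 m and z of head0_mid in the frame of tray between 0.018 and 0.032 m and angle between head0_mid's own z axis and vertical below 0.15 rad and horizontal distance between head0_mid and vial_floor above 0.02 m) and (x of head2_mid in the frame of tray between -0.126 and 0.126 m and y of head2_mid in the frame of tray between -0.086 and 0.086 m and z of head2_mid in the frame of tray between 0.018 and 0.032 m and angle between head2_mid's own z axis and vertical below 0.15 rad and horizontal distance between head2_mid and vial_floor above 0.02 m) and (x of head3_mid in the frame of tray between -0.126 and 0.126 m and y of head3_mid in the frame of tray between -0.086 and 0.086 m and z of head3_mid in the frame of tray between 0.018 and 0.032 m and angle between head3_mid's own z axis and vertical below 0.15 rad and horizontal distance between head3_mid and vial_floor above 0.02 m) and distance of head1_mid from where it was at the start of the episode below 0.03 m and angle between head1_mid's own z axis and vertical below 0.15 rad) or ((x of head0_mid in the frame of tray between -0.126 and 0.126 m and y of head0_mid in the frame of tray between -0.086 and 0.086 m and z of head0_mid in the frame of tray between 0.018 and 0.032 m and angle between head0_mid's own z axis and vertical below 0.15 rad and horizontal distance between head0_mid and vial_floor above 0.02 m) and (x of head1_mid in the frame of tray between -0.126 and 0.126 m and y of head1_mid in the frame of tray between -0.086 and 0.086 m and z of head1_mid in the frame of tray between 0.018 and 0.032 m and angle between head1_mid's own z axis and vertical below 0.15 rad and horizontal distance between head1_mid and vial_floor above 0.02 m) and (x of head3_mid in the frame of tray between -0.126 and 0.126 m and y of head3_mid in the frame of tray between -0.086 and 0.086 m and z of head3_mid in the frame of tray between 0.018 and 0.032 m and angle between head3_mid's own z axis and vertical below 0.15 rad and horizontal distance between head3_mid and vial_floor above 0.02 m) and distance of head2_mid from where it was at the start of the episode below 0.03 m and angle between head2_mid's own z axis and vertical below 0.15 rad) or ((x of head0_mid in the frame of tray between -0.126 and 0.126 m and y of head0_mid in the frame of tray between -0.086 and 0.086 m and z of head0_mid in the frame of tray between 0.018 and 0.032 m and angle between head0_mid's own z axis and vertical below 0.15 rad and horizontal distance between head0_mid and vial_floor above 0.02 m) and (x of head1_mid in the frame of tray between -0.126 and 0.126 m and y of head1_mid in the frame of tray between -0.086 and 0.086 m and z of head1_mid in the frame of tray between 0.018 and 0.032 m and angle between head1_mid's own z axis and vertical below 0.15 rad and horizontal distance between head1_mid and vial_floor above 0.02 m) and (x of head2_mid in the frame of tray between -0.126 and 0.126 m and y of head2_mid in the frame of tray between -0.086 and 0.086 m and z of head2_mid in the frame of tray between 0.018 and 0.032 m and angle between head2_mid's own z axis and vertical below 0.15 rad and horizontal distance between head2_mid and vial_floor above 0.02 m) and distance of head3_mid from where it was at the start of the episode below 0.03 m and angle between head3_mid's own z axis and vertical below 0.15 rad)) and distance of each of large0_mid, large1_mid from where it was at the start of the episode below 0.03 m and angle between each of large0_mid, large1_mid's own z axis and vertical below 0.15 rad and distance between rod_foot and vial_floor below 0.008 m and angle between the z axis of rod_grip and the z axis of tray, either way round below 0.15 rad and angle between rod_grip's own z axis and vertical below 0.2 rad); the robot touches nothing.
It fails at once if a bystander (forceps, bowl, bottle, scanner or brush) is shoved more than 5 cm or a large head is moved more than 3 cm (distance of any of forceps, bowl, bottle, scanner, brush from where it was at the start of the episode above 0.05 m or distance of any of large0_mid, large1_mid from where it was at the start of the episode above 0.03 m).
It also fails if it takes over 67 s, if anything falls off the work surface, if the arm or the gripper's body presses on something with over 40 N, if the wrist force passes 120 N, or if a joint passes its speed limit or range.

## Working session

There is one attempt and no reset: what is moved stays moved. The work goes in short steps, Python scripts to look and compute and a shell command to move; the robot and the scene stay as the last step left them, time stands still between calls to the robot, and variables do not carry over. Pictures are saved under pics/ and viewed, about 8 in all and at most 12, crops included, and the job is handed in when it is done.

```bash
ls; mkdir -p pics
cat > h.py <<'E'
import numpy as np, cv2
from workcell import env
from scipy.spatial.transform import Rotation as R
def T_tool():
    s=env.state(); T=np.eye(4); T[:3,:3]=R.from_euler('xyz',s['ee_rot'],degrees=True).as_matrix(); T[:3,3]=s['ee_pos']; return T
def grab(n):
    P=env.camera_params(n); M=P.get('cam_to_world')
    M=T_tool()@np.array(P['hand_eye']) if M is None else np.array(M)
    im,d=env.grab_frame(n); return im,d,np.array(P['camera_matrix'],float),np.array(P['D'],float),M
def ray(uv,K,D,M):
    p=cv2.undistortPoints(np.array(uv,float).reshape(-1,1,2),K,D).reshape(-1,2)
    d=np.c_[p[:,0],-p[:,1],-np.ones(len(p))]@M[:3,:3].T
    return M[:3,3],d
def onz(uv,z,K,D,M):
    o,d=ray(uv,K,D,M); return o+d*((z-o[2])/d[:,2:])
def cloud(dep,K,D,M):
    h,w=dep.shape; u,v=np.meshgrid(np.arange(w),np.arange(h))
    o,d=ray(np.c_[u.ravel(),v.ravel()],K,D,M)
    return (o+d*dep.reshape(-1,1)).reshape(h,w,3)
E
python3 - <<'E'
from h import *
s=env.state(); print(s['ee_rot'],s['ee_pos'],s['time_s'])
out=[]
for n in('top','side','wrist'):
    im,d,K,D,M=grab(n); print(n,M.round(2).tolist(),K[0,0],D); np.savez('f_'+n,im=im,d=d,K=K,D=D,M=M); cv2.imwrite(f'pics/{n}0.png',im)
E
```

```text
pics
[-1.79996928e+02  1.00600529e-01  6.68626738e+01] [225.72494169 528.2881317  213.13201556] 0.0
top [[-0.09, 0.97, -0.22, 244.64], [-1.0, -0.09, 0.02, 7.45], [-0.01, 0.22, 0.98, 1431.13], [0.0, 0.0, 0.0, 1.0]] 471.3489749310711 [-0.14419001  0.          0.          0.          0.        ]
side [[1.0, 0.07, -0.05, 453.68], [-0.08, 0.57, -0.82, -1519.79], [-0.02, 0.82, 0.58, 1160.17], [0.0, 0.0, 0.0, 1.0]] 545.718409109045 [-0.00106532  0.          0.          0.          0.        ]
wrist [[0.39, -0.89, -0.22, 163.55], [0.92, 0.38, 0.1, 555.23], [-0.0, -0.24, 0.97, 384.96], [0.0, 0.0, 0.0, 1.0]] 309.1202809165273 [-0.02073947  0.          0.          0.          0.        ]
```

View pics/top0.png

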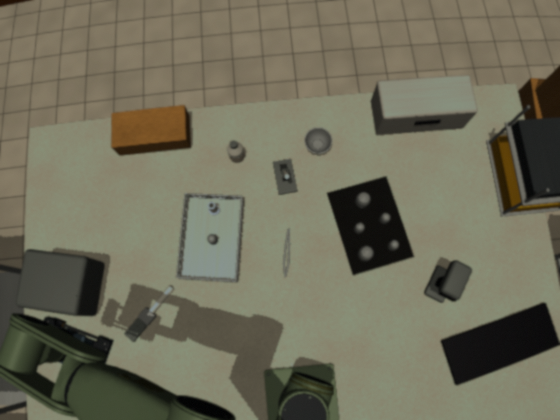

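View pics/side0.png

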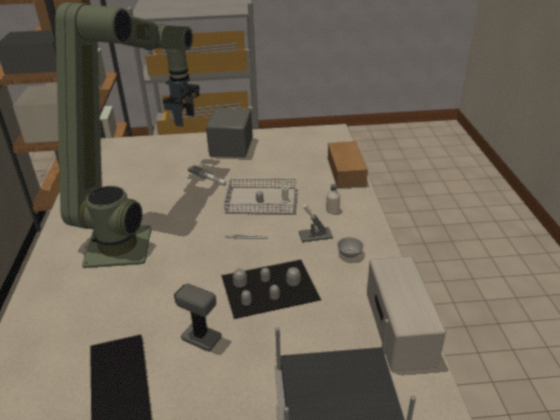

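Top view: mat heads at px (363,199) large, (385,217) small, (360,227) small, (366,253) large and (394,244) small. Tray is around (211,237), vial (213,207), tray head (212,239) and holder (286,175). The side view shows the same layout.

Run:
```python
from h import *
f=np.load('f_top.npz'); im,d,K,D,M=[f[k] for k in('im','d','K','D','M')]
C=cloud(d,K,D,M)
for n,uv in dict(L0=(363,199),S1=(385,217),S2=(360,227),L1=(366,253),S3=(394,244),vial=(213,207),h0=(212,239),cap=(287,174)).items():
    p=C[uv[1]-1:uv[1]+2,uv[0]-1:uv[0]+2].reshape(-1,3); print(n,np.median(p,0).round(), 'z30',onz([uv],30,K,D,M)[0].round())
g=im.max(2); 
for n,m in dict(mat=((g<40)),).items():
    m=m.astype(np.uint8); c,_=cv2.findContours(m,0,2)
    for k in c:
        if cv2.contourArea(k)>1500:
            r=cv2.minAreaRect(k); b=cv2.boxPoints(r); print(n,onz([r[0]],4,K,D,M)[0].round(),onz(b,4,K,D,M).round()[:,:2].tolist())
print('tray',onz([(185,196),(244,197),(240,280),(178,278)],45,K,D,M).round().tolist())
big=cv2.resize(im[130:290,160:430],None,fx=2.96,fy=2.96,interpolation=cv2.INTER_CUBIC)
big=np.clip(big*1.5,0,255).astype(np.uint8); cv2.imwrite('pics/topz.png',big)
# depth quality
print(C[200,363],C[270,300])
S=np.load('f_side.npz'); Cs=cloud(S['d'],S['K'],S['D'],S['M'])
for uv in [(240,277),(265,274),(293,276),(246,297),(274,292),(259,196),(285,193),(313,212)]: print(uv,Cs[uv[1],uv[0]].round())
```

```text
L0 [ 576. -243.   53.] z30 [ 582. -247.   30.]
S1 [ 517. -304.   42.] z30 [ 519. -307.   30.]
S2 [ 493. -223.   45.] z30 [ 496. -226.   30.]
L1 [ 412. -230.   54.] z30 [ 415. -235.   30.]
S3 [ 432. -319.   47.] z30 [ 434. -323.   30.]
vial [592. 210.  59.] z30 [600. 215.  30.]
h0 [498. 222.  43.] z30 [501. 224.  30.]
cap [652. -19. 130.] z30 [683. -21.  30.]
mat [ 93. 546.   4.] [[130.0, 976.0], [354.0, 867.0], [44.0, 165.0], [-158.0, 266.0]]
mat [ 101. -617.    4.] [[132.0, -430.0], [205.0, -785.0], [65.0, -816.0], [-1.0, -461.0]]
mat [ 505. -262.    4.] [[616.0, -142.0], [660.0, -336.0], [396.0, -380.0], [357.0, -192.0]]
mat [ 760. -871.    4.] [[1012.0, -842.0], [1006.0, -1033.0], [525.0, -904.0], [541.0, -734.0]]
tray [[639.0, 297.0, 45.0], [618.0, 116.0, 45.0], [369.0, 146.0, 45.0], [390.0, 330.0, 45.0]]
[ 574.30735699 -242.954998     47.9096421 ] [386.47289327 -33.22069237  -3.44260618]
(240, 277) [ 417. -254.   42.]
(265, 274) [ 495. -237.   32.]
(293, 276) [ 579. -268.   42.]
(246, 297) [ 432. -335.   33.]
(274, 292) [ 517. -319.   30.]
(259, 196) [501. 218.  26.]
(285, 193) [599. 203.  41.]
(313, 212) [696. 127.  -2.]
```

View pics/topz.png

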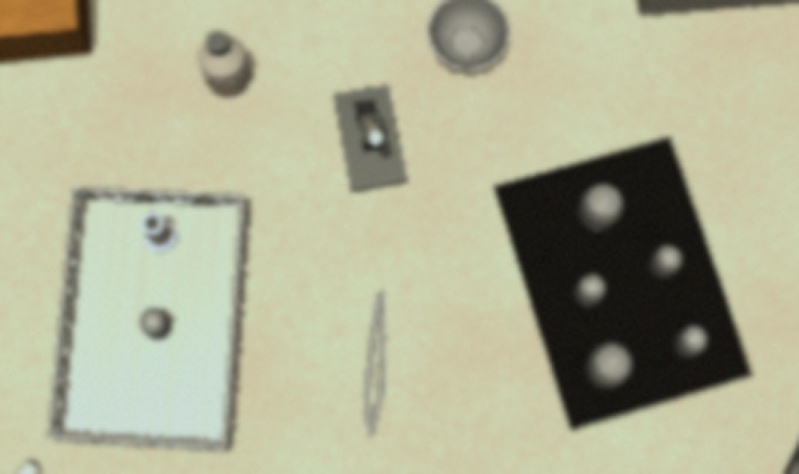

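Heads on the mat: S1 (517,-306), S2 (495,-226) and S3 (433,-322) are small, about 45 mm high; L0 and L1 are large, about 54 mm. That matches the sizes given. The tray centre is about (503,222) with yaw about -7°, and the vial is about (596,212). I'll move to S2.

```bash
python3 -m pendant '[{"xyz":[-0.045,0.04,0],"roll":0,"jaw":0.4},{"xyz":[-0.09,0.08,0],"roll":0,"jaw":0.4},{"xyz":[-0.135,0.12,0],"roll":0,"jaw":0.4},{"xyz":[-0.18,0.16,0],"roll":0,"jaw":0.4},{"xyz":[-0.225,0.2,0],"roll":0,"jaw":0.4},{"xyz":[-0.27,0.24,0],"roll":0,"jaw":0.4},{"xyz":[-0.315,0.28,0],"roll":0,"jaw":0.4},{"xyz":[-0.36,0.32,0],"roll":0,"jaw":0.4}]' 20
```

```text
time_s: 1.15
ee_pos: [379.0, 70.2, 214.0]
ee_rot: [180.0, -0.0, 66.9]
force: [0.2, 0.4, -0.1]
gripper_width: 54.8
```

```bash
python3 -m pendant '[{"xyz":[-0.045,0.04,0],"roll":0,"jaw":0.4},{"xyz":[-0.09,0.08,0],"roll":0,"jaw":0.4},{"xyz":[-0.135,0.12,0],"roll":0,"jaw":0.4},{"xyz":[-0.18,0.16,0],"roll":0,"jaw":0.4},{"xyz":[-0.215,0.19,0],"roll":0,"jaw":0.4},{"xyz":[-0.246,0.215,0],"roll":0,"jaw":0.4},{"xyz":[-0.246,0.215,0],"roll":0,"jaw":0.4},{"xyz":[-0.246,0.215,0],"roll":0,"jaw":0.4}]' 20
python3 - <<'E'
from h import *
im,d,K,D,M=grab('wrist'); np.savez('w1',im=im,d=d,K=K,D=D,M=M); cv2.imwrite('pics/w1.png',im)
E
```

```text
time_s: 2.15
ee_pos: [479.3, -238.0, 213.5]
ee_rot: [-179.9, -0.0, 66.9]
force: [0.1, 0.3, -0.3]
gripper_width: 54.6
```

View pics/w1.png

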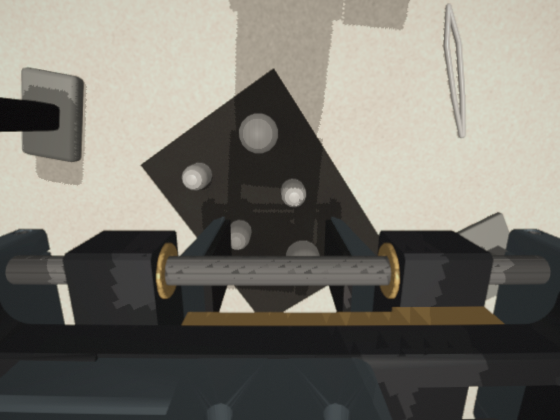

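Wrist view: L1 (258,133), S3 (197,177), S2 (294,193), S1 (238,235) partly hidden, L0 (303,250). I'll refine S2 and S1 from the dome depth.

```bash
cat >> h.py <<'E'
def dome(C,c,zlo=30,zhi=60,r=25):
    P=C.reshape(-1,3); P=P[(np.hypot(P[:,0]-c[0],P[:,1]-c[1])<r)&(P[:,2]>zlo)&(P[:,2]<zhi)]
    A=np.c_[2*P,np.ones(len(P))]; x=np.linalg.lstsq(A,(P**2).sum(1),rcond=None)[0]
    top=P[P[:,2]>np.percentile(P[:,2],90)].mean(0)
    return len(P),x[:3].round(1),round(float(np.sqrt(x[3]+x[:3]@x[:3])),1),top.round(1)
E
python3 - <<'E'
from h import *
for f in('w1','f_top','f_side'):
    g=np.load(f+'.npz'); C=cloud(g['d'],g['K'],g['D'],g['M'])
    for n,c in dict(S1=(516,-308),S2=(494,-226),S3=(433,-322),h0=(499,222)).items():
        if f=='w1' and n=='h0': continue
        try: print(f,n,*dome(C,c,30 if n!='h0' else 26))
        except Exception as e: print(f,n,e)
g=np.load('w1.npz')
for uv in [(294,193),(197,177)]:
  print(onz([uv],38,g['K'],g['D'],g['M']).round(1))
E
```

```text
w1 S1 378 [ 518.5 -307.5   33.1] 14.0 [ 519.  -307.1   47. ]
w1 S2 487 [ 495.8 -224.8   33.3] 13.9 [ 495.6 -224.6   47. ]
w1 S3 516 [ 432.5 -322.2   33.2] 14.0 [ 432.8 -321.6   47. ]
f_top S1 61 [ 517.6 -306.3   36.2] 11.0 [ 517.3 -307.7   47.6]
f_top S2 72 [ 494.5 -223.6   36. ] 12.0 [ 489.9 -223.3   48.6]
f_top S3 73 [ 431.9 -320.6   35.6] 12.3 [ 431.3 -321.5   48.8]
f_top h0 76 [501.9 225.1  34.5] 12.8 [506.1 224.1  47.7]
f_side S1 59 [ 518.4 -311.2   34.4] 11.6 [ 517.1 -311.4   46.6]
f_side S2 55 [ 495.8 -229.9   35.9] 10.9 [ 491.3 -228.6   46.1]
f_side S3 64 [ 432.9 -325.4   34.4] 12.2 [ 432.8 -327.5   45.5]
f_side h0 42 [504.2 219.1  33.5] 12.5 [505.7 214.   45.6]
[[ 493.3 -223.    38. ]]
[[ 432.9 -317.2   38. ]]
```

```bash
python3 -m pendant '[{"xyz":[0.018,0.010,0.03],"roll":0,"jaw":0.4},{"xyz":[0.018,0.010,0.085],"roll":0,"jaw":0.4},{"xyz":[0.018,0.010,0.14],"roll":0,"jaw":0.4},{"xyz":[0.018,0.010,0.18],"roll":0,"jaw":0.4},{"xyz":[0.018,0.010,0.2],"roll":0,"jaw":0.4},{"xyz":[0.018,0.010,0.205],"roll":0,"jaw":0.4},{"xyz":[0.018,0.010,0.205],"roll":0,"jaw":0.8},{"xyz":[0.018,0.010,0.205],"roll":0,"jaw":0.8}]' 20
```

```text
time_s: 3.2
ee_pos: [496.9, -226.2, 10.2]
ee_rot: [179.9, 0.0, 66.9]
force: [-0.6, -0.6, -0.1]
gripper_width: 37.5
```

```bash
python3 -m pendant '[{"xyz":[0,0,0],"roll":0,"jaw":0.8},{"xyz":[0,0,0],"roll":0,"jaw":0.8},{"xyz":[0,0,-0.02],"roll":0,"jaw":0.8},{"xyz":[0,0,-0.06],"roll":0,"jaw":0.8},{"xyz":[0.01,-0.006,-0.1],"roll":0,"jaw":0.8},{"xyz":[0.05,-0.031,-0.11],"roll":0,"jaw":0.8},{"xyz":[0.1,-0.063,-0.11],"roll":0,"jaw":0.8},{"xyz":[0.15,-0.095,-0.11],"roll":0,"jaw":0.8}]' 20
```

```text
time_s: 4.2
ee_pos: [467.1, -49.5, 119.2]
ee_rot: [180.0, -0.0, 66.8]
force: [0.6, 0.4, -0.6]
gripper_width: 29.2
```

```bash
python3 -m pendant '[{"xyz":[0.05,-0.031,0],"roll":0,"jaw":0.8},{"xyz":[0.1,-0.062,0],"roll":0,"jaw":0.8},{"xyz":[0.15,-0.093,0],"roll":0,"jaw":0.8},{"xyz":[0.19,-0.12,0],"roll":0,"jaw":0.8},{"xyz":[0.207,-0.131,0],"roll":0,"jaw":0.8},{"xyz":[0.207,-0.131,0],"roll":0,"jaw":0.8},{"xyz":[0.207,-0.131,0],"roll":0,"jaw":0.8},{"xyz":[0.207,-0.131,0],"roll":0,"jaw":0.8}]' 20;  python3 - <<'E'
from h import *
im,d,K,D,M=grab('wrist'); np.savez('w2',im=im,d=d,K=K,D=D,M=M); cv2.imwrite('pics/w2.png',im)
E
```

```text
time_s: 5.2
ee_pos: [428.6, 190.0, 118.9]
ee_rot: [180.0, 0.0, 66.8]
force: [-0.0, -0.4, -0.7]
gripper_width: 29.3
```

View pics/w2.png

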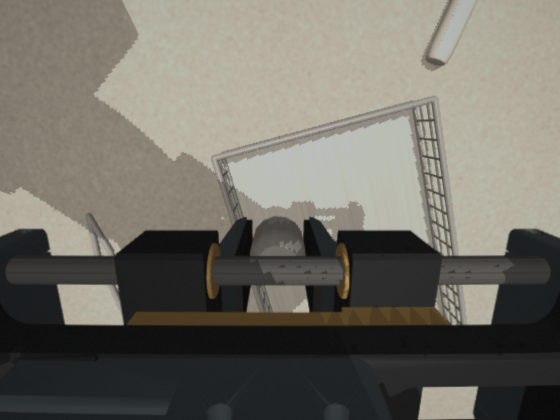

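The head is held (29 mm) over the tray. The tray's -x wall corners are at (218,157) and (436,99); I'll check them.

```bash
python3 - <<'E'
from h import *
g=np.load('w2.npz'); print(onz([(218,157),(436,99)],45,g['K'],g['D'],g['M']).round(1))
E
python3 -m pendant '[{"xyz":[0,0,0.04],"roll":0,"jaw":0.8},{"xyz":[0,0,0.08],"roll":0,"jaw":0.8},{"xyz":[0,0,0.1],"roll":0,"jaw":0.8},{"xyz":[0,0,0.107],"roll":0,"jaw":0.8},{"xyz":[0,0,0.109],"roll":0,"jaw":0.8},{"xyz":[0,0,0.109],"roll":0,"jaw":0.8},{"xyz":[0,0,0.109],"roll":0,"jaw":0.55},{"xyz":[0,0,0.109],"roll":0,"jaw":0.45}]' 20
```

```text
[[370.  164.1  45. ]
 [395.4 335.7  45. ]]
time_s: 6.25
ee_pos: [429.2, 191.4, 10.6]
ee_rot: [179.9, -0.1, 66.9]
force: [2.6, 6.1, -0.4]
gripper_width: 46.5
```

```bash
python3 -m pendant '[{"xyz":[0,0,-0.02],"roll":0,"jaw":0.45},{"xyz":[0,0,-0.06],"roll":0,"jaw":0.45},{"xyz":[0,0,-0.11],"roll":0,"jaw":0.45},{"xyz":[-0.03,0.02,-0.11],"roll":0,"jaw":0.42},{"xyz":[-0.075,0.05,-0.11],"roll":0,"jaw":0.42},{"xyz":[-0.125,0.083,-0.11],"roll":0,"jaw":0.42},{"xyz":[-0.175,0.116,-0.11],"roll":0,"jaw":0.42},{"xyz":[-0.225,0.149,-0.11],"roll":0,"jaw":0.42}]' 20;python3 - <<'E'
from h import *
im,d,K,D,M=grab('top'); C=cloud(d,K,D,M); print(dome(C,(429,191),26))
E
python3 -m pendant '[{"xyz":[-0.05,0.033,0],"roll":0,"jaw":0.42},{"xyz":[-0.1,0.066,0],"roll":0,"jaw":0.42},{"xyz":[-0.15,0.099,0],"roll":0,"jaw":0.42},{"xyz":[-0.185,0.119,0],"roll":0,"jaw":0.42},{"xyz":[-0.198,0.129,0],"roll":0,"jaw":0.42},{"xyz":[-0.198,0.129,0],"roll":0,"jaw":0.42},{"xyz":[-0.198,0.129,0],"roll":0,"jaw":0.42},{"xyz":[-0.198,0.129,0],"roll":0,"jaw":0.42}]' 20
```

```text
time_s: 7.25
ee_pos: [477.4, -76.3, 120.4]
ee_rot: [179.9, -0.0, 66.9]
force: [0.8, -0.4, 0.0]
gripper_width: 53.0
(78, array([427. , 192.6,  34.1]), 13.0, array([428.5, 190.6,  47.8]))
time_s: 8.3
ee_pos: [517.9, -305.7, 120.1]
ee_rot: [-180.0, -0.0, 67.0]
force: [-0.2, -0.6, 0.4]
gripper_width: 53.3
```

```bash
python3 -m pendant '[{"xyz":[0,0.001,0.04],"roll":0,"jaw":0.42},{"xyz":[-0.001,0.001,0.085],"roll":0,"jaw":0.42},{"xyz":[-0.001,0.001,0.104],"roll":0,"jaw":0.42},{"xyz":[-0.001,0.001,0.111],"roll":0,"jaw":0.42},{"xyz":[-0.001,0.001,0.111],"roll":0,"jaw":0.8},{"xyz":[-0.001,0.001,0.111],"roll":0,"jaw":0.8},{"xyz":[-0.001,0.001,0.111],"roll":0,"jaw":0.8},{"xyz":[-0.001,0.001,0.111],"roll":0,"jaw":0.8}]' 20
```

```text
time_s: 9.3
ee_pos: [519.2, -308.8, 10.1]
ee_rot: [179.9, -0.0, 66.8]
force: [0.6, 1.1, 4.5]
gripper_width: 29.4
```

```bash
python3 -m pendant '[{"xyz":[0,0,-0.02],"roll":0,"jaw":0.8},{"xyz":[0,0,-0.06],"roll":0,"jaw":0.8},{"xyz":[0,0,-0.11],"roll":0,"jaw":0.8},{"xyz":[0.03,-0.018,-0.11],"roll":0,"jaw":0.8},{"xyz":[0.08,-0.048,-0.11],"roll":0,"jaw":0.8},{"xyz":[0.13,-0.078,-0.11],"roll":0,"jaw":0.8},{"xyz":[0.18,-0.108,-0.11],"roll":0,"jaw":0.8},{"xyz":[0.23,-0.138,-0.11],"roll":0,"jaw":0.8}]' 20
python3 -m pendant '[{"xyz":[0.05,-0.03,0],"roll":0,"jaw":0.8},{"xyz":[0.1,-0.06,0],"roll":0,"jaw":0.8},{"xyz":[0.15,-0.09,0],"roll":0,"jaw":0.8},{"xyz":[0.2,-0.12,0],"roll":0,"jaw":0.8},{"xyz":[0.25,-0.15,0],"roll":0,"jaw":0.8},{"xyz":[0.272,-0.162,0],"roll":0,"jaw":0.8},{"xyz":[0.272,-0.162,0],"roll":0,"jaw":0.8},{"xyz":[0.272,-0.162,0],"roll":0,"jaw":0.8}]' 20
```

```text
time_s: 10.3
ee_pos: [481.3, -41.2, 119.0]
ee_rot: [180.0, -0.0, 66.8]
force: [0.5, -0.2, -1.4]
gripper_width: 29.1
time_s: 11.3
ee_pos: [439.6, 270.0, 118.7]
ee_rot: [-180.0, 0.1, 66.9]
force: [-0.7, 0.2, -1.2]
gripper_width: 29.3
```

```bash
python3 -m pendant '[{"xyz":[0,0,0.04],"roll":0,"jaw":0.8},{"xyz":[0,0,0.08],"roll":0,"jaw":0.8},{"xyz":[0,0,0.1],"roll":0,"jaw":0.8},{"xyz":[0,0,0.107],"roll":0,"jaw":0.8},{"xyz":[0,0,0.109],"roll":0,"jaw":0.8},{"xyz":[0,0,0.109],"roll":0,"jaw":0.8},{"xyz":[0,0,0.109],"roll":0,"jaw":0.6},{"xyz":[0,0,0.109],"roll":0,"jaw":0.5}]' 20
python3 - <<'E'
from h import *
g=np.load('f_top.npz'); C=cloud(g['d'],g['K'],g['D'],g['M']); 
P=C[150:205,265:310].reshape(-1,3)
# cap points by height
for a,b in((60,80),(80,100),(100,115),(115,125),(125,160)):
    Q=P[(P[:,2]>a)&(P[:,2]<b)]; print('top',a,len(Q),Q.mean(0).round(1) if len(Q) else '')
g=np.load('f_side.npz'); C=cloud(g['d'],g['K'],g['D'],g['M']); P=C.reshape(-1,3)
P=P[(abs(P[:,0]-670)<70)&(abs(P[:,1]+25)<50)]
for a,b in((10,30),(30,60),(60,80),(80,100),(100,115),(115,125),(125,160)):
    Q=P[(P[:,2]>a)&(P[:,2]<b)]; print('side',a,len(Q),Q.mean(0).round(1) if len(Q) else '')
E
```

```text
time_s: 12.3
ee_pos: [440.3, 271.3, 10.7]
ee_rot: [179.9, -0.1, 66.9]
force: [-0.3, -0.7, -0.6]
gripper_width: 43.1
top 60 25 [685.4 -11.6  69.9]
top 80 21 [680.2 -13.   84.1]
top 100 5 [664.2 -14.8 110.4]
top 115 3 [657.7 -16.7 122.6]
top 125 22 [646.7 -16.  131.1]
side 10 116 [686.1 -21.7  15.7]
side 30 85 [690.2 -21.4  44.2]
side 60 41 [682.7 -21.3  71. ]
side 80 27 [674.3 -17.2  87.9]
side 100 14 [660.2 -21.1 109.5]
side 115 10 [652.4 -22.3 119.3]
side 125 16 [648.5 -20.4 129.6]
```

```bash
python3 -m pendant '[{"xyz":[0,0,-0.02],"roll":0,"jaw":0.5},{"xyz":[0,0,-0.06],"roll":0,"jaw":0.5},{"xyz":[0,0,-0.11],"roll":0,"jaw":0.5},{"xyz":[-0.02,0.03,-0.15],"roll":8,"jaw":0.5},{"xyz":[-0.045,0.06,-0.19],"roll":18,"jaw":0.5},{"xyz":[-0.072,0.1,-0.22],"roll":28,"jaw":0.5},{"xyz":[-0.108,0.147,-0.22],"roll":38,"jaw":0.5},{"xyz":[-0.144,0.196,-0.22],"roll":48,"jaw":0.5}]' 20;python3 - <<'E'
from h import *
im,d,K,D,M=grab('top'); C=cloud(d,K,D,M); print(dome(C,(439,271),26),dome(C,(428,191),26),T_tool().round(2))
E
```

```text
time_s: 13.3
ee_pos: [564.3, 60.2, 231.1]
ee_rot: [180.0, -0.1, 18.6]
force: [0.5, 1.3, 1.0]
gripper_width: 45.3
(79, array([437.5, 270.5,  33.4]), 13.2, array([436.3, 268.8,  47.1])) (78, array([426.3, 192.9,  34.1]), 12.9, array([425.3, 191.6,  47.6])) [[ 9.5000e-01  3.1000e-01  1.0000e-02  5.6804e+02]
 [ 3.1000e-01 -9.5000e-01 -1.0000e-02  5.3460e+01]
 [ 0.0000e+00  1.0000e-02 -1.0000e+00  2.3040e+02]
 [ 0.0000e+00  0.0000e+00  0.0000e+00  1.0000e+00]]
```

```bash
python3 -m pendant '[{"xyz":[0.008,0.045,0],"roll":7,"jaw":0.5},{"xyz":[0.018,0.095,0],"roll":13,"jaw":0.5},{"xyz":[0.027,0.13,0],"roll":13,"jaw":0.5},{"xyz":[0.03,0.143,0],"roll":13,"jaw":0.5},{"xyz":[0.03,0.143,0],"roll":13,"jaw":0.5},{"xyz":[0.03,0.143,0],"roll":13,"jaw":0.5},{"xyz":[0.03,0.143,0],"roll":13,"jaw":0.5},{"xyz":[0.03,0.143,0],"roll":13,"jaw":0.5}]' 20;python3 - <<'E'
from h import *
im,d,K,D,M=grab('wrist'); np.savez('w3',im=im,d=d,K=K,D=D,M=M); cv2.imwrite('pics/w3.png',im)
E
```

```text
time_s: 14.35
ee_pos: [637.8, -63.2, 230.3]
ee_rot: [-180.0, -0.0, 5.9]
force: [0.0, -0.2, -0.1]
gripper_width: 46.0
```

View pics/w3.png

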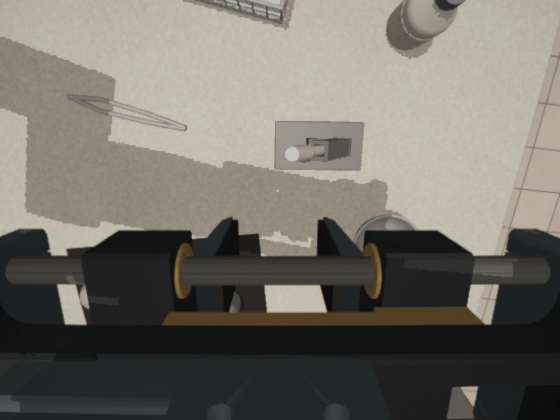

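Wrist view: the holder base spans (275,121)–(363,171), parallel to the image, so its yaw is about 6°. The cap end is at (292,154), with the shaft entering the sleeve near (318,150).

Run:
```python
from h import *
g=np.load('w3.npz'); C=cloud(g['d'],g['K'],g['D'],g['M'])
print(onz([(275,121),(363,121),(362,171),(275,169)],10,g['K'],g['D'],g['M']).round(1).tolist())
P=C[138:172,280:350].reshape(-1,3)
for a in range(15,145,10):
    Q=P[(P[:,2]>a)&(P[:,2]<a+10)]; print(a,len(Q),*( (Q.mean(0).round(1),Q.min(0).round(1)[:2],Q.max(0).round(1)[:2]) if len(Q) else []))
for r in (146,150,154,158): print(r,[tuple(int(v) for v in C[r,c]) for c in range(282,332,4)])
```

```text
[[627.8, 10.1, 10.0], [735.3, 21.5, 10.0], [744.5, -39.7, 10.0], [633.8, -48.8, 10.0]]
15 23 [696.   -3.6  20.8] [668.2 -13.3] [ 7.157e+02 -7.000e-01]
25 70 [710.5 -11.2  29.5] [667.8 -21.7] [ 7.207e+02 -4.000e-01]
35 65 [707.  -10.6  40.4] [667.8 -21.3] [714.5  -1.7]
45 92 [696.8  -9.5  49.5] [668.  -21.9] [708.9  -2.3]
55 67 [699.6 -12.3  59.9] [684.5 -22.6] [703.1  -3.2]
65 93 [691.4 -13.2  70.6] [672.2 -23.2] [698.   -3.3]
75 243 [679.2 -13.7  80.6] [666.2 -25.3] [691.1  -4. ]
85 137 [679.9 -14.2  87.6] [667.  -24.2] [686.   -4.7]
95 28 [669.5 -14.7  98.6] [661.  -19.2] [672.4  -9.2]
105 59 [663.8 -14.9 111.1] [656.4 -22.4] [667.4  -9.7]
115 87 [658.6 -15.4 120.2] [650.4 -22.9] [663.4  -9.9]
125 212 [647.9 -17.1 131.9] [640.  -24.7] [658.1 -10.7]
135 59 [648.7 -17.2 135.9] [643.9 -23.2] [652.  -12.3]
146 [(639, -19, 10), (644, -18, 10), (643, -11, 133), (647, -10, 131), (651, -10, 125), (654, -10, 121), (659, -10, 115), (663, -10, 109), (669, -10, 92), (674, -10, 85), (679, -10, 78), (682, -9, 86), (686, -9, 82)]
150 [(640, -23, 11), (640, -14, 132), (644, -14, 133), (647, -13, 134), (650, -13, 135), (654, -13, 128), (659, -13, 121), (663, -13, 114), (668, -14, 101), (673, -14, 92), (678, -14, 85), (682, -13, 86), (687, -13, 81)]
154 [(640, -28, 11), (641, -18, 131), (644, -17, 134), (647, -17, 134), (651, -16, 135), (655, -16, 130), (659, -17, 123), (663, -17, 114), (669, -18, 100), (674, -18, 88), (680, -19, 75), (683, -17, 86), (688, -17, 80)]
158 [(641, -33, 10), (641, -21, 132), (644, -21, 133), (648, -20, 135), (651, -20, 133), (655, -20, 126), (660, -21, 118), (665, -21, 106), (672, -23, 80), (676, -23, 81), (680, -22, 84), (683, -21, 87), (688, -21, 80)]
```

```bash
python3 -m pendant '[{"xyz":[0.01,-0.03,0],"roll":0,"jaw":0.4},{"xyz":[0.021,-0.045,0.02],"roll":0,"jaw":0.4},{"xyz":[0.021,-0.045,0.06],"roll":0,"jaw":0.4},{"xyz":[0.021,-0.045,0.1],"roll":0,"jaw":0.4},{"xyz":[0.021,-0.045,0.122],"roll":0,"jaw":0.4},{"xyz":[0.021,-0.045,0.13],"roll":0,"jaw":0.4},{"xyz":[0.021,-0.045,0.13],"roll":0,"jaw":0.4},{"xyz":[0.021,-0.045,0.13],"roll":0,"jaw":0.4}]' 8
python3 - <<'E'
from h import *
print(env.state()['ee_pos'])
im,d,K,D,M=grab('wrist'); cv2.imwrite('pics/w4.png',cv2.resize(im[120:300,180:420],None,fx=2.5,fy=2.5))
E
```

```text
time_s: 15.4
ee_pos: [655.2, -17.2, 101.0]
ee_rot: [180.0, -0.1, 5.9]
force: [0.6, -0.4, 0.9]
gripper_width: 54.9
[655.24038504 -17.16302237 100.98047379]
```

View pics/w4.png

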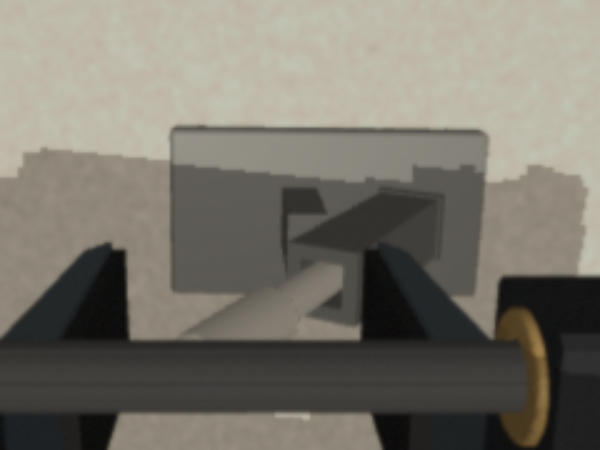

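The leaning cap sits between the open fingers, clear of the sleeve. I'll close on it.

```bash
python3 -m pendant '[{"xyz":[0,0,0],"roll":0,"jaw":0.9},{"xyz":[0,0,0],"roll":0,"jaw":0.9},{"xyz":[0,0,0],"roll":0,"jaw":0.9},{"xyz":[0,0,0],"roll":0,"jaw":0.9},{"xyz":[0,0,0],"roll":0,"jaw":0.9},{"xyz":[-0.005,0,-0.0087],"roll":0,"jaw":0.9},{"xyz":[-0.010,0,-0.0173],"roll":0,"jaw":0.9},{"xyz":[-0.015,0,-0.026],"roll":0,"jaw":0.9}]' 8
python3 - <<'E'
from h import *
im,d,K,D,M=grab('wrist'); cv2.imwrite('pics/w5.png',cv2.resize(im[120:300,180:420],None,fx=2.5,fy=2.5))
E
```

```text
time_s: 16.45
ee_pos: [639.5, -18.7, 126.8]
ee_rot: [180.0, -0.1, 5.9]
force: [2.8, -0.1, 0.0]
gripper_width: 27.0
```

View pics/w5.png

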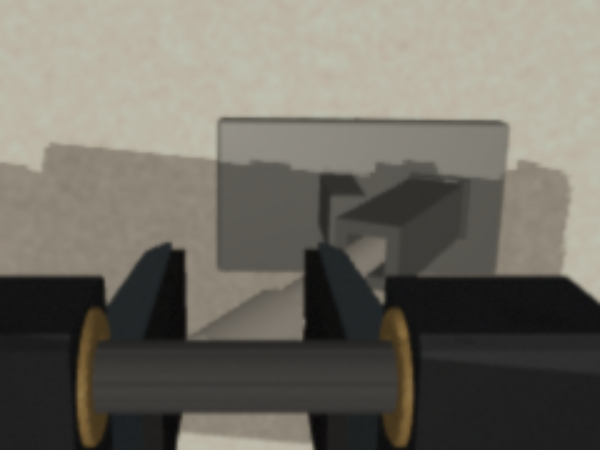

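The cap is gripped and the rod is sliding out with the hand, with more shaft showing above the sleeve. I'll keep pulling along the axis.

```bash
python3 -m pendant '[{"xyz":[-0.005,0,-0.0087],"roll":0,"jaw":0.9},{"xyz":[-0.010,0,-0.0173],"roll":0,"jaw":0.9},{"xyz":[-0.015,0,-0.026],"roll":0,"jaw":0.9},{"xyz":[-0.02,0,-0.0346],"roll":0,"jaw":0.9},{"xyz":[-0.025,0,-0.0433],"roll":0,"jaw":0.9},{"xyz":[-0.03,0,-0.052],"roll":0,"jaw":0.9},{"xyz":[-0.032,0,-0.065],"roll":0,"jaw":0.9},{"xyz":[-0.032,0,-0.095],"roll":0,"jaw":0.9}]' 8
python3 - <<'E'
from h import *
im,d,K,D,M=grab('wrist');  np.savez('w6',im=im,d=d,K=K,D=D,M=M);cv2.imwrite('pics/w6.png',cv2.resize(im[120:300,180:420],None,fx=2.5,fy=2.5))
E
```

```text
time_s: 17.5
ee_pos: [606.4, -22.0, 220.7]
ee_rot: [-180.0, 0.2, 5.9]
force: [0.4, 0.3, -0.4]
gripper_width: 9.0
```

View pics/w6.png

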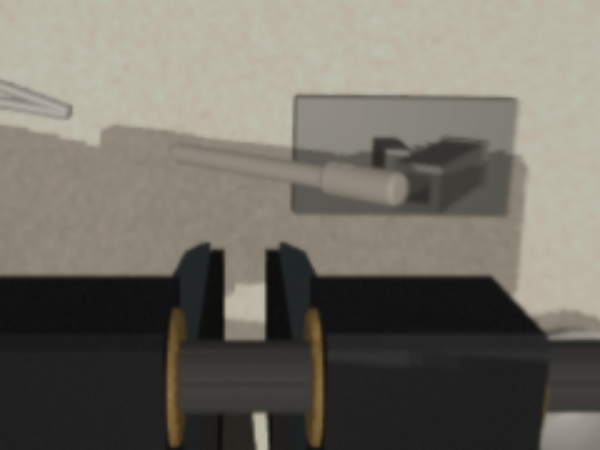

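The rod slipped out as it left the sleeve. It lies beside the holder, cap near the sleeve and foot toward the robot, and may still be moving. I'll let it settle, open the jaws and look.

```bash
python3 -m pendant '[{"xyz":[0,0,-0.02],"roll":0,"jaw":0.6},{"xyz":[0,0.03,-0.03],"roll":0,"jaw":0.5},{"xyz":[0.02,0.05,-0.03],"roll":0,"jaw":0.5},{"xyz":[0.04,0.05,-0.03],"roll":0,"jaw":0.5},{"xyz":[0.04,0.05,-0.03],"roll":0,"jaw":0.5},{"xyz":[0.04,0.05,-0.03],"roll":0,"jaw":0.5},{"xyz":[0.04,0.05,-0.03],"roll":0,"jaw":0.5},{"xyz":[0.04,0.05,-0.03],"roll":0,"jaw":0.5}]' 8
python3 - <<'E'
from h import *
im,d,K,D,M=grab('wrist');  np.savez('w7',im=im,d=d,K=K,D=D,M=M);cv2.imwrite('pics/w7.png',im)
E
```

```text
time_s: 18.55
ee_pos: [652.1, -67.5, 251.3]
ee_rot: [-180.0, -0.0, 5.9]
force: [1.3, -0.1, 0.3]
gripper_width: 45.5
```

View pics/w7.png

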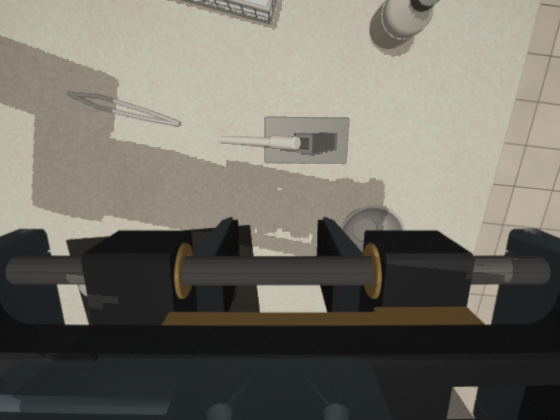

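The rod rests with its foot at (222,140) toward the robot and its cap at (297,143) against the holder. That makes 10 pictures viewed, so I'll work from depth numbers now.

Run:
```python
from h import *
g=np.load('w7.npz'); C=cloud(g['d'],g['K'],g['D'],g['M'])
for c in range(218,336,4):
    col=C[130:156,c]; i=np.argmax(col[:,2]); z=col[i,2]; m=(col[:,2]>z-8)
    print(c,130+i,col[i].round(0), 'y',col[m,1].min().round(0),col[m,1].max().round(0))
```

```text
218 131 [646.   0. 423.] y 0.0 0.0
222 139 [576. -23.  14.] y -29.0 -20.0
226 140 [582. -24.  21.] y -28.0 -19.0
230 139 [588. -22.  25.] y -27.0 -18.0
234 140 [594. -22.  30.] y -26.0 -18.0
238 138 [646.   0. 423.] y 0.0 0.0
242 140 [604. -21.  39.] y -26.0 -17.0
246 142 [610. -22.  45.] y -25.0 -17.0
250 140 [615. -19.  49.] y -24.0 -16.0
254 140 [620. -19.  53.] y -23.0 -15.0
258 141 [625. -19.  57.] y -24.0 -15.0
262 143 [630. -20.  63.] y -23.0 -14.0
266 142 [635. -19.  66.] y -22.0 -13.0
270 144 [639. -20.  73.] y -22.0 -14.0
274 143 [644. -18.  76.] y -24.0 -11.0
278 151 [646.   0. 423.] y 0.0 0.0
282 144 [653. -18.  84.] y -23.0 -10.0
286 142 [656. -15.  89.] y -22.0 -10.0
290 142 [661. -15.  91.] y -23.0 -10.0
294 142 [665. -14.  92.] y -22.0 -8.0
298 146 [670. -18.  87.] y -24.0 -6.0
302 141 [646.   0. 423.] y 0.0 0.0
306 136 [677.  -7.  84.] y -24.0 -5.0
310 147 [683. -18.  87.] y -23.0 -4.0
314 141 [687. -11.  83.] y -23.0 -4.0
318 151 [646.   0. 423.] y 0.0 0.0
322 137 [697.  -7.  64.] y -22.0 -3.0
326 135 [703.  -4.  54.] y -21.0 -3.0
330 137 [710.  -6.  42.] y -20.0 -3.0
334 136 [717.  -5.  30.] y -22.0 -1.0
```

The rod leans at about 40° elevation. Its foot is on the bench near (571,-24), and the cap end, near (670,-15,87), rests on the sleeve top; the height and length fit 130 mm.

Plan:
1. Grip the cap's lower part with the jaws across the rod.
2. Lift it and turn it.
3. Hold the foot against the holder base's fixed side and swing the grip over it until the rod is upright.

```bash
python3 -m pendant '[{"xyz":[0,-0.025,0],"roll":10,"jaw":0.5},{"xyz":[0,-0.05,0],"roll":20,"jaw":0.5},{"xyz":[0,-0.05,0.03],"roll":30,"jaw":0.5},{"xyz":[0,-0.05,0.06],"roll":40,"jaw":0.5},{"xyz":[0,-0.05,0.09],"roll":50,"jaw":0.5},{"xyz":[0,-0.05,0.11],"roll":60,"jaw":0.5},{"xyz":[0,-0.05,0.11],"roll":70,"jaw":0.5},{"xyz":[0,-0.05,0.11],"roll":80,"jaw":0.5}]' 15
python3 -m pendant '[{"xyz":[0,0,0],"roll":10,"jaw":0.5},{"xyz":[0,0,0],"roll":10,"jaw":0.5},{"xyz":[0,0,0],"roll":10,"jaw":0.5},{"xyz":[0,0,0],"roll":10,"jaw":0.5},{"xyz":[0,0,0],"roll":10,"jaw":0.5},{"xyz":[0,0,0],"roll":10,"jaw":0.5},{"xyz":[0,0,0],"roll":10,"jaw":0.5},{"xyz":[0,0,0],"roll":10,"jaw":0.5}]'
python3 - <<'E'
from h import *
im,d,K,D,M=grab('wrist'); np.savez('w8',im=im,d=d,K=K,D=D,M=M); C=cloud(d,K,D,M)
P=C.reshape(-1,3); P=P[(P[:,0]>560)&(P[:,0]<690)&(abs(P[:,1]+17)<18)&(P[:,2]>12)&(P[:,2]<110)]
for a in range(565,690,8):
    Q=P[(P[:,0]>a)&(P[:,0]<a+8)]
    if len(Q): print(a,len(Q),Q[np.argmax(Q[:,2])].round(1),Q[:,1].min().round(),Q[:,1].max().round())
s=env.state();print(s['ee_pos'],s['ee_rot'],s['qpos'])
E
```

```text
time_s: 19.6
ee_pos: [647.2, -17.8, 140.7]
ee_rot: [180.0, 0.0, -74.5]
force: [0.3, 0.3, 0.0]
gripper_width: 45.8
time_s: 20.6
ee_pos: [647.5, -17.9, 140.9]
ee_rot: [-180.0, 0.0, -84.1]
force: [0.8, 0.2, -0.3]
gripper_width: 45.7
589 34 [595.9 -21.   32.2] -27.0 -18.0
597 51 [603.9 -21.2  38.8] -27.0 -17.0
605 53 [612.9 -19.3  46.8] -26.0 -17.0
613 60 [620.1 -19.6  52.9] -25.0 -15.0
621 66 [628.4 -18.8  60.6] -24.0 -14.0
629 74 [635.7 -17.2  66.6] -31.0 0.0
637 107 [644.8 -15.6  77. ] -34.0 1.0
645 140 [652.9 -19.4  83.8] -30.0 -0.0
653 147 [660.5 -14.1  91. ] -34.0 -0.0
661 242 [663.5 -16.1  93.2] -32.0 -1.0
669 326 [669.2 -16.9  87.8] -34.0 -1.0
677 235 [683.7 -11.   88.3] -31.0 0.0
685 218 [685.2 -19.7  87.4] -34.0 -4.0
[647.45889897 -17.84483881 140.93173462] [-1.79999265e+02  5.18781636e-03 -8.41296805e+01] [-2.59880507e+00  2.76377642e+01  8.56458626e+01  5.70410239e-03
  6.67164100e+01  8.15286207e+01]
```

```bash
python3 -m pendant '[{"xyz":[0,0,0.04],"roll":0,"jaw":0.5},{"xyz":[0,0,0.075],"roll":0,"jaw":0.5},{"xyz":[0,0,0.089],"roll":0,"jaw":0.5},{"xyz":[0,0,0.091],"roll":0,"jaw":0.5},{"xyz":[0,0,0.091],"roll":0,"jaw":0.95},{"xyz":[0,0,0.091],"roll":0,"jaw":0.95},{"xyz":[0,0,0.091],"roll":0,"jaw":0.95},{"xyz":[0,0,0.091],"roll":0,"jaw":0.95}]' 15
python3 -m pendant '[{"xyz":[0,0,0],"roll":0,"jaw":0.95},{"xyz":[0,0,0],"roll":0,"jaw":0.95},{"xyz":[0,0,-0.005],"roll":0,"jaw":0.95},{"xyz":[0,0,-0.015],"roll":0,"jaw":0.95},{"xyz":[0,0,-0.03],"roll":0,"jaw":0.95},{"xyz":[0,0,-0.05],"roll":0,"jaw":0.95},{"xyz":[0,0,-0.07],"roll":0,"jaw":0.95},{"xyz":[0,0,-0.09],"roll":0,"jaw":0.95}]' 15
python3 - <<'E'
from h import *
im,d,K,D,M=grab('top'); cv2.imwrite('pics/t9.png',im)
im,d,K,D,M=grab('wrist'); np.savez('w9',im=im,d=d,K=K,D=D,M=M); C=cloud(d,K,D,M); cv2.imwrite('pics/w9.png',im)
P=C.reshape(-1,3); P=P[(P[:,0]>540)&(P[:,0]<690)&(abs(P[:,1]+17)<18)&(P[:,2]>12)&(P[:,2]<170)]
for a in range(540,690,8):
    Q=P[(P[:,0]>a)&(P[:,0]<a+8)]
    if len(Q): print(a,len(Q),Q[np.argmax(Q[:,2])].round(1),Q[:,1].min().round(),Q[:,1].max().round())
E
```

```text
time_s: 21.65
ee_pos: [647.7, -17.9, 50.5]
ee_rot: [-179.9, -0.0, -84.1]
force: [0.3, -0.5, 0.6]
gripper_width: 13.9
time_s: 22.65
ee_pos: [647.7, -17.9, 141.8]
ee_rot: [-179.9, -0.0, -84.1]
force: [-0.1, -0.2, -1.2]
gripper_width: 13.9
580 21 [587.9 -21.3 116.7] -30.0 -20.0
588 55 [595.2 -22.8 124. ] -29.0 -19.0
596 67 [603.9 -24.6 131.5] -28.0 -18.0
604 73 [611.5 -21.8 138.3] -27.0 -17.0
612 87 [619.5 -20.4 145. ] -26.0 -17.0
620 61 [626.8 -20.8 152.1] -26.0 -16.0
628 15 [635.5 -12.5 169.5] -26.0 1.0
636 20 [636.6 -26.6 169.9] -33.0 -0.0
644 18 [650.9 -32.8  12.9] -34.0 -1.0
652 8 [653.5 -10.8 169.4] -30.0 1.0
660 391 [666.6 -25.2 170. ] -35.0 0.0
668 411 [668.5 -28.5 170. ] -33.0 -5.0
676 218 [683.4  -6.1  88.4] -34.0 1.0
684 264 [684.5 -17.9  87.9] -31.0 1.0
```

The rod is firmly held (13.9 mm), foot offset about 76 mm horizontally and 47 mm below the TCP. I'll carry it to the base's +y side and turn the foot towards -y.

```bash
python3 -m pendant '[{"xyz":[-0.01,0,-0.03],"roll":-10,"jaw":0.95},{"xyz":[-0.03,0,-0.04],"roll":-20,"jaw":0.95},{"xyz":[-0.06,-0.005,-0.04],"roll":-30,"jaw":0.95},{"xyz":[-0.09,-0.01,-0.04],"roll":-40,"jaw":0.95},{"xyz":[-0.123,-0.012,-0.04],"roll":-50,"jaw":0.95},{"xyz":[-0.123,-0.012,-0.04],"roll":-60,"jaw":0.95},{"xyz":[-0.123,-0.012,-0.04],"roll":-70,"jaw":0.95},{"xyz":[-0.123,-0.012,-0.04],"roll":-80,"jaw":0.95}]' 15
python3 -m pendant '[{"xyz":[0,0,0],"roll":-10,"jaw":0.95},{"xyz":[0,0,0.02],"roll":-10,"jaw":0.95},{"xyz":[0,0,0.05],"roll":-10,"jaw":0.95},{"xyz":[0,0,0.08],"roll":-10,"jaw":0.95},{"xyz":[0,0,0.08],"roll":-10,"jaw":0.95},{"xyz":[0,0,0.08],"roll":-10,"jaw":0.95},{"xyz":[0,0,0.08],"roll":-10,"jaw":0.95},{"xyz":[0,0,0.08],"roll":-10,"jaw":0.95}]' 15
python3 - <<'E'
from h import *
for n in('top','side'):
    im,d,K,D,M=grab(n); np.savez('x_'+n,im=im,d=d,K=K,D=D,M=M); C=cloud(d,K,D,M).reshape(-1,3)
    P=C[(abs(C[:,0]-656)<22)&(C[:,1]>15)&(C[:,1]<110)&(C[:,2]>20)&(C[:,2]<140)]
    for a in range(15,110,8):
        Q=P[(P[:,1]>a)&(P[:,1]<a+8)]
        if len(Q): print(n,a,len(Q),Q.mean(0).round(1),Q[:,2].max().round())
E
```

```text
time_s: 23.75
ee_pos: [646.4, 105.9, 179.4]
ee_rot: [180.0, 0.1, -3.8]
force: [0.2, 0.4, 0.2]
gripper_width: 13.7
time_s: 24.75
ee_pos: [647.4, 105.8, 101.2]
ee_rot: [-180.0, -0.1, 5.9]
force: [-0.3, 0.2, -0.0]
gripper_width: 14.2
top 23 4 [654.6  29.3  55.7] 60.0
top 31 7 [653.2  35.1  63.6] 67.0
top 39 3 [652.5  39.9  66. ] 70.0
side 15 1 [652.1  18.8  64.1] 64.0
side 23 7 [655.4  29.   62.2] 71.0
side 31 6 [654.7  34.9  62. ] 72.0
side 39 10 [653.9  42.3  68.6] 80.0
side 47 6 [651.4  51.7  78.4] 84.0
side 55 7 [651.5  59.2  83.8] 90.0
side 63 7 [654.4  66.2  86.2] 97.0
side 71 9 [649.1  75.1  96.4] 118.0
side 79 28 [649.   83.9 115.5] 137.0
side 87 45 [651.8  90.4 119.2] 140.0
side 95 19 [651.9  99.1 119.3] 139.0
side 103 6 [652.  106.4 122.8] 133.0
```

```bash
python3 -m pendant '[{"xyz":[0,0,0.025],"roll":0,"jaw":0.95},{"xyz":[0,0,0.046],"roll":0,"jaw":0.95},{"xyz":[0,0.006,0.05],"roll":0,"jaw":0.95},{"xyz":[0,0.012,0.052],"roll":0,"jaw":0.95},{"xyz":[0,0.0165,0.048],"roll":0,"jaw":0.95},{"xyz":[0,0.023,0.042],"roll":0,"jaw":0.95},{"xyz":[0,0.030,0.0395],"roll":0,"jaw":0.95},{"xyz":[0,0.0375,0.032],"roll":0,"jaw":0.95}]' 15
python3 - <<'E'
from h import *
for n in('side',):
    im,d,K,D,M=grab(n); C=cloud(d,K,D,M).reshape(-1,3)
    P=C[(abs(C[:,0]-656)<20)&(C[:,1]>-5)&(C[:,1]<90)&(C[:,2]>5)&(C[:,2]<100)]
    for a in range(0,105,10):
        Q=P[(P[:,2]>a)&(P[:,2]<a+10)]
        if len(Q): print(n,a,len(Q),Q.mean(0).round(1),Q[:,1].min().round())
E
```

```text
time_s: 25.85
ee_pos: [651.2, 68.7, 69.4]
ee_rot: [-179.9, -0.1, 5.9]
force: [-0.8, 1.7, 0.9]
gripper_width: 14.0
side 0 22 [652.6  11.9   7. ] -1.0
side 10 14 [655.5  13.5  12.8] -2.0
side 20 12 [656.   24.9  26.1] 14.0
side 30 11 [656.5  32.7  35.6] 4.0
side 40 8 [655.8  40.4  44.9] 31.0
side 50 10 [653.2  47.4  55.2] 38.0
side 60 13 [653.6  55.3  65.7] 35.0
side 70 26 [653.1  55.   75. ] -0.0
side 80 27 [654.2  57.9  85. ] 45.0
side 90 28 [654.7  59.   95.8] 43.0
```

```bash
python3 -m pendant '[{"xyz":[0,0.007,-0.002],"roll":0,"jaw":0.95},{"xyz":[0,0.0145,-0.004],"roll":0,"jaw":0.95},{"xyz":[0,0.026,-0.009],"roll":0,"jaw":0.95},{"xyz":[0,0.038,-0.012],"roll":0,"jaw":0.95},{"xyz":[0,0.048,-0.0135],"roll":0,"jaw":0.95},{"xyz":[0,0.053,-0.014],"roll":0,"jaw":0.95},{"xyz":[0,0.057,-0.014],"roll":0,"jaw":0.95},{"xyz":[0,0.057,-0.014],"roll":0,"jaw":0.95}]' 15
python3 - <<'E'
from h import *
for n in('side',):
    im,d,K,D,M=grab(n); np.savez('y_side',im=im,d=d,K=K,D=D,M=M);C=cloud(d,K,D,M).reshape(-1,3)
    P=C[(abs(C[:,0]-656)<14)&(C[:,1]>-35)&(C[:,1]<60)&(C[:,2]>5)&(C[:,2]<100)]
    for a in range(0,105,10):
        Q=P[(P[:,2]>a)&(P[:,2]<a+10)]
        if len(Q): print(n,a,len(Q),np.median(Q,0).round(1),Q[:,1].min().round(),Q[:,1].max().round())
E
```

```text
time_s: 26.9
ee_pos: [657.1, 10.9, 82.4]
ee_rot: [180.0, -0.1, 5.8]
force: [-0.4, 1.7, 5.2]
gripper_width: 13.7
side 0 46 [656.8 -12.1   8.1] -35.0 45.0
side 10 18 [655.5  -9.3  11.7] -30.0 22.0
side 20 7 [659.3   6.1  23.3] -13.0 19.0
side 30 7 [658.9  11.5  34.5] -20.0 17.0
side 40 9 [658.4  16.3  43.2] -12.0 24.0
side 50 2 [655.2  15.6  55.5] 14.0 17.0
side 60 4 [657.9  11.3  64.4] 8.0 15.0
side 70 6 [659.4  12.2  76.7] -15.0 27.0
side 80 16 [658.7  -2.   87.2] -10.0 20.0
side 90 16 [652.2  -0.8  97. ] -15.0 21.0
```

```bash
python3 -m pendant '[{"xyz":[0,0,-0.03],"roll":0,"jaw":0.95},{"xyz":[0,0,-0.07],"roll":0,"jaw":0.95},{"xyz":[0,-0.02,-0.1],"roll":0,"jaw":0.95},{"xyz":[-0.006,-0.06,-0.1],"roll":0,"jaw":0.95},{"xyz":[-0.014,-0.1,-0.1],"roll":0,"jaw":0.95},{"xyz":[-0.02,-0.13,-0.1],"roll":0,"jaw":0.95},{"xyz":[-0.023,-0.142,-0.1],"roll":0,"jaw":0.95},{"xyz":[-0.023,-0.142,-0.1],"roll":0,"jaw":0.95}]' 15
python3 - <<'E'
from h import *
ims=[]
for n in('side','wrist','top'):
    im,d,K,D,M=grab(n); np.savez('z_'+n,im=im,d=d,K=K,D=D,M=M);C=cloud(d,K,D,M).reshape(-1,3); ims.append(im)
    P=C[(abs(C[:,0]-634)<30)&(C[:,1]>110)&(C[:,1]<190)&(C[:,2]>65)&(C[:,2]<190)]
    for a in range(65,190,10):
        Q=P[(P[:,2]>a)&(P[:,2]<a+10)]
        if len(Q): print(n,a,len(Q),np.median(Q,0).round(1),Q[:,0].min().round(),Q[:,0].max().round())
s=cv2.resize(ims[0][120:220,220:360],(560,400),interpolation=cv2.INTER_CUBIC)
cv2.imwrite('pics/z.png',np.vstack([s,ims[1][80:280]]))
E
```

```text
time_s: 27.95
ee_pos: [619.0, 150.2, 181.3]
ee_rot: [179.9, 0.1, 5.9]
force: [-0.8, 0.1, -0.2]
gripper_width: 14.0
side 95 3 [621.1 154.6 102.6] 618.0 621.0
side 105 4 [617.9 151.6 110.6] 617.0 621.0
side 115 6 [619.5 152.9 119.9] 615.0 621.0
side 125 8 [617.6 154.6 130.6] 614.0 622.0
side 135 6 [618.5 155.7 138.4] 614.0 623.0
side 145 9 [615.6 158.3 148.8] 614.0 622.0
side 155 6 [620.1 158.7 157.3] 616.0 622.0
side 165 6 [620.6 156.6 169.7] 618.0 623.0
side 175 15 [626.1 143.7 181.5] 609.0 634.0
side 185 8 [622.1 147.5 187.3] 604.0 638.0
wrist 95 4 [620.8 159.9 103.8] 617.0 623.0
wrist 105 25 [618.2 160.2 109.5] 614.0 623.0
wrist 115 26 [618.6 160.7 119.8] 615.0 623.0
wrist 125 31 [618.2 161.2 130.1] 614.0 623.0
wrist 135 38 [618.5 161.9 139.8] 614.0 624.0
wrist 145 42 [618.4 162.3 150.1] 614.0 623.0
wrist 155 48 [618.4 162.9 160.8] 614.0 623.0
wrist 165 54 [618.3 163.5 169.9] 614.0 623.0
wrist 175 97 [618.5 164.3 182.2] 605.0 631.0
wrist 185 92 [618.8 165.6 187.2] 604.0 634.0
```

View pics/z.png

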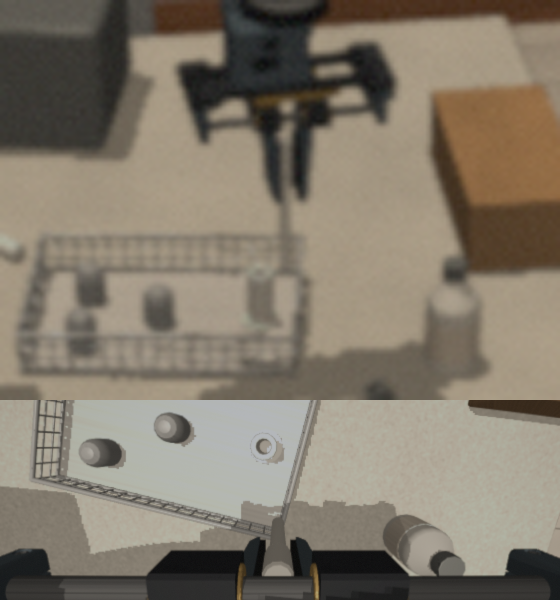

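The rod hangs nearly vertical (about 3°) beside the tray. The vial's rim is at wrist px (263,125), and three heads stand in the tray. I'll measure the rim and the foot in the same wrist frame.

Run:
```python
from h import *
for n in('z_wrist','z_top','f_top'):
    g=np.load(n+'.npz'); C=cloud(g['d'],g['K'],g['D'],g['M']); P=C.reshape(-1,3)
    P=P[(np.hypot(P[:,0]-596,P[:,1]-212)<25)&(P[:,2]>54)&(P[:,2]<66)]
    A=np.c_[2*P[:,:2],np.ones(len(P))]; x=np.linalg.lstsq(A,(P[:,:2]**2).sum(1),rcond=None)[0]
    print(n,len(P),'fit',x[:2].round(1),np.sqrt(x[2]+x[0]**2+x[1]**2).round(1),'minmax mid',((P.min(0)+P.max(0))/2).round(1),np.ptp(P,0).round(1))
g=np.load('z_wrist.npz'); im=g['im']
roi=im[105:145,243:283]; gray=cv2.cvtColor(roi,6)
print(gray[20,::2],gray[::2,20])
```

```text
z_wrist 403 fit [599.8 215.6] 9.9 minmax mid [599.6 215.7  58.6] [24.3 23.9  8.9]Traceback (most recent call last):
  File "<stdin>", line 6, in <module>
    return umr_minimum(a, axis, None, out, keepdims, initial, where)
ValueError: zero-size array to reduction operation minimum which has no identity
```

```bash
python3 -m pendant '[{"xyz":[-0.004,-0.02,0],"roll":0,"jaw":0.95},{"xyz":[-0.009,-0.045,0],"roll":0,"jaw":0.95},{"xyz":[-0.0125,-0.0624,0],"roll":0,"jaw":0.95},{"xyz":[-0.0125,-0.0624,0.01],"roll":0,"jaw":0.95},{"xyz":[-0.0125,-0.0624,0.02],"roll":0,"jaw":0.95},{"xyz":[-0.0125,-0.0624,0.028],"roll":0,"jaw":0.95},{"xyz":[-0.0125,-0.0624,0.028],"roll":0,"jaw":0.95},{"xyz":[-0.0125,-0.0624,0.028],"roll":0,"jaw":0.95}]' 15
python3 - <<'E'
from h import *
im,d,K,D,M=grab('wrist'); np.savez('v_wrist',im=im,d=d,K=K,D=D,M=M);C=cloud(d,K,D,M); cv2.imwrite('pics/v.png',cv2.resize(im[140:280,200:360],None,fx=4,fy=4))
P=C.reshape(-1,3); P=P[np.hypot(P[:,0]-600,P[:,1]-216)<25]
Q=P[(P[:,2]>54)&(P[:,2]<63)]
if len(Q): print('rim',len(Q),((Q.min(0)+Q.max(0))/2).round(1),np.ptp(Q,0).round(1))
for a in range(64,160,6):
    Q=P[(P[:,2]>a)&(P[:,2]<a+6)]
    if len(Q): print(a,len(Q),Q.mean(0).round(1),Q[:,0].min().round(1),Q[:,0].max().round(1),Q[:,1].max().round(1))
E
```

```text
time_s: 29.1
ee_pos: [600.6, 211.1, 154.1]
ee_rot: [-180.0, -0.0, 5.8]
force: [0.1, 0.1, 0.3]
gripper_width: 13.7
rim 355 [599.7 216.3  58.6] [23.9 23.1  8.7]
76 15 [600.3 221.4  78.7] 595.9 604.8 222.5
82 18 [599.8 221.6  85. ] 595.9 604.7 222.9
88 14 [600.  222.1  91.3] 596.0 604.6 223.1
94 18 [600.4 222.5  96.8] 596.0 604.4 223.6
100 16 [599.6 222.5 103. ] 595.5 604.3 223.9
106 23 [599.8 222.8 108.8] 595.5 604.9 224.2
112 23 [600.1 223.1 114.8] 595.6 604.7 224.3
118 24 [599.8 223.4 120.7] 595.7 604.6 224.6
124 28 [599.9 224.  127.1] 595.7 604.4 225.1
130 28 [599.7 224.1 133. ] 595.3 604.3 225.4
136 32 [599.9 224.5 139.2] 595.3 604.8 225.6
142 35 [599.8 224.7 145. ] 595.4 604.6 226.2
148 40 [599.8 225.2 151.3] 595.5 604.4 226.3
154 104 [599.7 226.4 157.6] 585.1 613.8 229.8
```

Foot axis is at (600.1,217.3) against the vial at (599.7,216), with about 3° of tilt. I'll shift 2 mm and insert.

```bash
python3 -m pendant '[{"xyz":[0,0.002,0],"roll":0,"jaw":0.95},{"xyz":[0,0.002,0.01],"roll":0,"jaw":0.95},{"xyz":[0,0.002,0.018],"roll":0,"jaw":0.95},{"xyz":[0,0.002,0.026],"roll":0,"jaw":0.95},{"xyz":[0,0.002,0.034],"roll":0,"jaw":0.95},{"xyz":[0,0.002,0.04],"roll":0,"jaw":0.95},{"xyz":[0,0.002,0.045],"roll":0,"jaw":0.95},{"xyz":[0,0.002,0.048],"roll":0,"jaw":0.95}]' 15
python3 - <<'E'
from h import *
im,d,K,D,M=grab('wrist'); C=cloud(d,K,D,M)
P=C.reshape(-1,3); P=P[np.hypot(P[:,0]-600,P[:,1]-216)<25]
for a in range(52,110,5):
    Q=P[(P[:,2]>a)&(P[:,2]<a+5)]
    if len(Q): print(a,len(Q),Q.mean(0).round(1),Q[:,0].min().round(1),Q[:,0].max().round(1),Q[:,1].max().round(1))
print(env.state()['force'])
E
```

```text
time_s: 30.15
ee_pos: [600.5, 209.3, 105.7]
ee_rot: [180.0, 0.0, 5.9]
force: [-1.0, 0.2, 0.2]
gripper_width: 14.3
52 53 [599.  223.2  55.1] 588.3 611.5 227.9
57 470 [599.5 218.9  60.5] 587.5 612.0 227.8
62 35 [598.8 220.3  63.3] 589.4 608.0 225.8
67 20 [599.7 221.3  69.4] 595.5 604.6 222.6
72 20 [600.  221.9  74.4] 595.6 604.4 222.8
77 22 [599.4 222.   79.3] 595.6 604.2 223.0
82 22 [599.8 222.2  84.3] 595.2 604.1 223.4
87 27 [599.5 222.5  89.4] 595.2 604.0 223.9
92 30 [599.5 222.8  94.7] 595.3 604.6 224.1
97 27 [599.7 223.2  99.5] 595.3 604.4 224.3
102 36 [600.  223.5 104.5] 595.4 610.6 227.2
107 100 [599.8 224.8 109.7] 585.0 613.5 228.1
[ 0.04629385 -0.3785849  -0.33295473]
```

```bash
python3 -m pendant '[{"xyz":[0,0,0.004],"roll":0,"jaw":0.95},{"xyz":[0,0,0.008],"roll":0,"jaw":0.95},{"xyz":[0,0,0.011],"roll":0,"jaw":0.95},{"xyz":[0,0,0.013],"roll":0,"jaw":0.95},{"xyz":[0,0,0.014],"roll":0,"jaw":0.95},{"xyz":[0,0,0.015],"roll":0,"jaw":0.95},{"xyz":[0,0,0.0155],"roll":0,"jaw":0.95},{"xyz":[0,0,0.0155],"roll":0,"jaw":0.95}]' 15
```

```text
time_s: 31.2
ee_pos: [600.8, 209.4, 92.2]
ee_rot: [-180.0, -0.1, 5.9]
force: [-1.6, -2.2, 7.9]
gripper_width: 13.8
```

The foot is on the vial floor (8 N up). I'll release, lift clear and check.

```bash
python3 -m pendant '[{"xyz":[0,0,-0.001],"roll":0,"jaw":0.8},{"xyz":[0,0,-0.001],"roll":0,"jaw":0.6},{"xyz":[0,0,-0.001],"roll":0,"jaw":0.6},{"xyz":[0,0,-0.02],"roll":0,"jaw":0.6},{"xyz":[0,0,-0.06],"roll":0,"jaw":0.6},{"xyz":[0,0,-0.11],"roll":0,"jaw":0.6},{"xyz":[0,0,-0.15],"roll":0,"jaw":0.6},{"xyz":[0,0.05,-0.15],"roll":0,"jaw":0.6}]' 15
python3 -m pendant '[{"xyz":[0,0.05,0],"roll":0,"jaw":0.6},{"xyz":[0,0.06,0],"roll":0,"jaw":0.6},{"xyz":[0,0.06,0],"roll":0,"jaw":0.6},{"xyz":[0,0.06,0],"roll":0,"jaw":0.6},{"xyz":[0,0.06,0],"roll":0,"jaw":0.6},{"xyz":[0,0.06,0],"roll":0,"jaw":0.6},{"xyz":[0,0.06,0],"roll":0,"jaw":0.6},{"xyz":[0,0.06,0],"roll":0,"jaw":0.6}]' 15
python3 - <<'E'
from h import *
ims=[]
for n in('wrist','top','side'):
    im,d,K,D,M=grab(n); ims.append(im); C=cloud(d,K,D,M); P=C.reshape(-1,3)
    for k,c in dict(p1=(428,191),p2=(438,270),h0=(500,222),S3=(432.5,-322)).items():
        if n!='wrist' or k in('h0','p1','p2'):
            try: print(n,k,*dome(C,c,28))
            except Exception as e: print(n,k,'-')
    Q=P[(np.hypot(P[:,0]-600,P[:,1]-216)<25)]
    for a in (65,80,95,110,125,135):
        q=Q[(Q[:,2]>a)&(Q[:,2]<a+15)]
        if len(q): print(n,a,len(q),q.mean(0).round(1),'maxz',q[:,2].max().round(1))
    for k,c in dict(L0=(578,-245),L1=(414,-233)).items():
        if n!='wrist': print(n,k,dome(C,c,33,65,30))
cv2.imwrite('pics/end.png',np.vstack([cv2.resize(ims[0],(400,300)),cv2.resize(ims[1][130:290,160:430],(400,237),interpolation=cv2.INTER_CUBIC)]))
print(env.state()['force'])
E
```

```text
time_s: 32.2
ee_pos: [607.4, 162.3, 244.3]
ee_rot: [-179.9, -0.5, 6.1]
force: [0.5, -0.7, 0.3]
gripper_width: 36.3
time_s: 33.2
ee_pos: [611.7, 100.1, 240.4]
ee_rot: [-180.0, 0.0, 5.9]
force: [0.7, 0.4, -1.2]
gripper_width: 36.3
wrist p1 577 [427.9 191.4  33.2] 14.1 [428.3 191.4  47.1]
wrist p2 667 [439.5 271.5  33.1] 14.1 [439.5 270.9  47. ]
wrist h0 546 [502.8 224.3  33.5] 13.6 [502.9 223.6  47.3]
wrist 65 28 [599.7 214.4  72.6] maxz 79.5
wrist 80 31 [599.5 215.1  87.1] maxz 94.0
wrist 95 13 [598.5 214.4 106.8] maxz 109.8
wrist 110 57 [599.  215.2 117.8] maxz 125.0
wrist 125 135 [598.  218.8 135.8] maxz 140.0
wrist 135 253 [597.8 221.  140.2] maxz 143.3
top p1 1 [211.3 103.3  16.7] 235.8 [nan nan nan]
top p2 80 [437.  270.8  33.5] 13.0 [436.3 268.5  47. ]
top h0 75 [501.7 225.2  34.2] 12.5 [501.2 223.3  47.2]
top S3 77 [ 432.  -320.3   33.4] 13.2 [ 432.7 -322.2   46.8]
top 110 3 [591.7 221.8 120.5] maxz 123.0
top 125 14 [597.1 222.9 135.1] maxz 139.7
top 135 9 [597.9 222.5 137.9] maxz 140.8
top L0 (153, array([ 581.5, -245.7,   36.9]), 19.3, array([ 578. , -245.3,   55.8]))
top L1 
[... 185 characters left out ...]
5.9]
side h0 37 [502.7 218.2  34.4] 12.2 [502.1 217.5  44.7]
side S3 67 [ 433.2 -325.3   35. ] 12.5 [ 435.4 -328.6   46.8]
side 65 8 [599.7 216.4  70.8] maxz 76.0
side 80 8 [599.4 214.7  88.9] maxz 94.0
side 95 10 [599.4 216.3 105. ] maxz 109.0
side 110 13 [599.8 215.4 118.4] maxz 123.6
side 125 14 [597.9 216.8 133.5] maxz 139.2
side 135 7 [597.7 219.5 137.8] maxz 140.8
side L0 (128, array([ 582.2, -251.2,   37.7]), 17.5, array([ 585.1, -250.5,   54.4]))
side L1 (122, array([ 416.3, -238.3,   36.9]), 17.9, array([ 417.2, -238.6,   53.6]))
[-0.35835025  0.14058652  1.0273822 ]h.py:23: RuntimeWarning: Mean of empty slice.
  top=P[P[:,2]>np.percentile(P[:,2],90)].mean(0)
  ret = um.true_divide(
```

View pics/end.png

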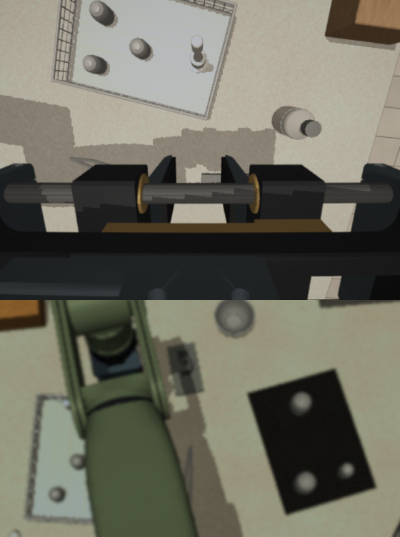

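The final picture shows the rod standing in the vial, three heads upright in the tray, and one small and two large heads on the mat. The hand is clear of everything.

```bash
python3 -c "from workcell import env; print(env.job_done())"
```

```text
the job is handed in; nothing more can be done
None
```

The job is handed in at about 33 s of the 67 s allowed. My last checks met the criteria I could measure, but the system gives no verdict.

**What I did**
- **Heads:** I moved two small heads from the mat into the tray.
- **Rod:** As it left the leaning sleeve it slipped from the jaws and came to rest against the stand. I regripped it at the cap, stood it upright by pivoting its foot against the side of the stand's base, and pushed it down into the vial.

**Last checks**
- **Tray:** three small heads stand upright at about (428,191), (439,271) and (503,224) mm. Their tops are at 47 mm, which fits 42 mm heads on the tray floor.
- **Mat:** the remaining small head and both large heads are within a few millimetres of where they started.
- **Rod:** its top end is at about 140 mm, which matches fully seated. It tilts about 2–3° inside the bore. About 8 N of upward force on contact showed the foot had reached the vial floor.
- **Robot:** the gripper was open and clear of everything.

**Disagreements**
- The side camera reads y about 3–6 mm off the other two on the heads. I used the wrist camera's values.
- The top camera could not see the tray head at (428,191) at the end because the arm hid it. The wrist camera confirmed it, and the side camera saw it there too.
- I did not measure the bystanders again. The bowl, bottle and forceps show no visible shift in the last pictures; the scanner and brush were not fully in view.

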